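# Nest a control-unit case in the wiring jig

### The job

With a fingertip, push the open black case on the wiring jig flat against the jig's blue rail while it is still in the middle stretch between the two nests, then drag it along the rail, keeping it against the rail, until it is fully home in the corner nest marked with the green tag. Only push and slide it: do not lift, tip or carry it, keep it out of the nest with the red tag, and leave the relay, the plug and the parts tray where they stand. Finish with the hand clear.

Things in the scene. Friction and masses are not known exactly. Their poses are not given: they have to be found in the camera images.
- jig: Fixed jig: aluminium plate 160 x 404 mm, 10 mm thick (x -95..65, y -202..202 mm), raised parts on it 20 mm tall (tops 30 mm above the bench). Origin on the bench, z up. The blue rail runs along y on the far (+x) side, flat face at x = 50, 14 mm thick. Steel end stops, 30 mm thick, inner faces at y = 172 and -172. With a 12 mm cheek facing the rail they form a nest at each end.
- case: Open-topped black die-cast shell, loose on the plate: 56 (x) x 70 (y) x 20 mm tall, walls and floor 4 mm, hollow 48 x 62 mm and 16 mm deep: closed fingertips fit inside and can push on its walls. Origin: underside centre, z up. About 0.22 kg. Starts mid-jig, off the rail, turned up to 0.5 rad; its 70 mm side goes along the rail, with its origin then at jig x = 22 mm.
- nest_left (a point): Left (jig +y) corner nest: where the case's origin is when fully home, jig x = 22, y = 137, z = 10 mm. The nest is bounded by rail, end stop and a cheek whose inner face is at jig x = -11 mm, from y = 125 to 172 mm (61 mm wide for the 56 mm case), with a lip flaring out to x of about -25 mm at y = 100; open toward the middle. Its z axis is up, y points left along the rail.
- nest_right (a point): Right (jig -y) corner nest, the mirror image of the left one: where the case's origin is when fully home, jig x = 22, y = -137, z = 10 mm.
- green_tag: Flat green tag, 50 x 26 x 3 mm, fixed on top of one of the two end stops (which one varies): marks the nest to use, 50 mm beyond the centre of that nest. Origin: centre of its underside, 30 mm above the bench.
- red_tag: Flat red tag of the same size fixed on the other end stop: marks the nest not to use. Origin: centre of its underside.
- relay: Bystander: orange relay cube 28 x 28 x 32 mm with a grey top, loose on the bench beyond the rail. Origin: centre of its underside.
- plug: Bystander: grey connector plug 24 x 46 x 26 mm with a yellow top, loose on the bench beyond the rail. Origin: centre of its underside.
- tray: Bystander: blue open parts tray 70 x 100 x 25 mm with crimp terminals in it, loose on the bench on the robot's side of the jig. Origin: centre of its underside.
There are look-alikes about, which are no part of the job. There is more than one size of the case; the one meant has the size given above.

How it is judged (in metres and radians):
On the way, in this order (a step that is already met when the one before it is completed fails the run):
1. the case lies flat against the rail (within 2.5 mm and 3 degrees) while still in the middle stretch, its centre within 75 mm of the jig's middle (x of case in the frame of jig above 0.0195 m and angle between the x axis of case and the x axis of jig, either way round below 0.05 rad and y of case in the frame of jig between -0.075 and 0.075 m and z of case in the frame of jig between 0.008 and 0.0125 m and angle between case's own z axis and vertical below 0.06 rad), for 0.1 s.
2. the case is home in the nest with the green tag (x of case in the frame of jig above 0.0195 m and angle between the x axis of case and the x axis of jig, either way round below 0.05 rad and ((y of green_tag in the frame of jig above 0 m and y of case in the frame of jig above 0.134 m) or (y of green_tag in the frame of jig below 0 m and y of case in the frame of jig below -0.134 m))), for 0.2 s.
At the end, for the whole second after the job is handed in: The case rests flat on the jig's plate in the green-tagged nest, within 3 mm of the end stop, 2.5 mm of the rail and 3 degrees of square; relay, plug and tray are within 15 mm of where they stood (all of step 2 and z of case in the frame of jig between 0.008 and 0.0125 m and angle between case's own z axis and vertical below 0.06 rad and linear speed of case below 0.01 m/s and distance of each of relay, plug, tray from where it was at the start of the episode below 0.015 m); the robot touches nothing.
It fails at once if the case is lifted or carried (its origin more than 6 mm above the plate) or tipped more than 15 degrees (z of case in the frame of jig above 0.016 m or angle between case's own z axis and vertical above 0.26 rad).
It fails at once if the case comes away from the rail by more than 10 mm beyond the middle stretch (its centre more than 75 mm from the jig's middle) ((y of case in the frame of jig above 0.075 m or y of case in the frame of jig below -0.075 m) and x of case in the frame of jig below 0.012 m).
It fails at once if the case is pushed into the nest with the red tag (more than 100 mm from the jig's middle) ((y of red_tag in the frame of jig above 0 m and y of case in the frame of jig above 0.1 m) or (y of red_tag in the frame of jig below 0 m and y of case in the frame of jig below -0.1 m)).
It fails at once if relay, plug or tray is moved more than 15 mm (distance of any of relay, plug, tray from where it was at the start of the episode above 0.015 m).
It also fails if it takes over 45 s, if anything falls off the work surface, if the arm or the gripper's body presses on something with over 40 N, if the wrist force passes 120 N, or if a joint passes its speed limit or range.

### The arm

A 6-joint arm with a two-finger parallel gripper is mounted at the origin on the work surface. World frame = base frame: x ahead of the robot, y to its left, z up, the work surface at z = 0. Lengths are in m, angles in degrees, forces in N, time in s.
With the tool pointing down it reaches from about 0.35 to 0.875 m from the base axis. Payload 4.2 kg.
Tool frame: the origin (TCP) lies at the very end of the fingers, on their centre line; the grasp point (between the pads) lies 19 mm behind it; z points along the fingers, y is the line along which they close (so a half turn about z gives the same grasp; the last joint's range is limited). The gripper opens to 87 mm and grips with 3 to 60 N. Pads are 19 mm wide; open, the fingers measure 117 mm over their backs; the gripper's body (75 mm by 190 mm) begins 51 mm behind the grasp point.
Start: joints at [-49.526, 22.042, 0.453, 0, -68.411, -14.817], TCP at [0.271, -0.563, 0.223] pointing down, gripper open.
Joint ranges: [-179.83, 179.83], [-69.29, 118.12], [-61.27, 80.66], [-181.25, 117.63], [-171.15, -9.14], [-177.46, 177.46]. Speed limits (degrees/s): [159.86, 159.86, 180, 180, 180, 180].

### API

Orientations are given as a 3x3 rotation matrix whose columns are the frame's x, y, z axes.
In Python, from station import monitor, cams, ticket gives the robot as it stands.
- The arm moves only by the tool drive_tool, never from a script. Its argument "moves" is a list of rows, each an object with "delta_pos": the shift along the tool's x, y, z in mm, a list of three; "turn": the turn about the tool's z in rad; "claw": the opening, from 0 (shut) to 1 (fully open). A call has 1 to 12 rows; each row shifts and turns the commanded pose from where the row before left it, along the tool's axes as they then stand; what a row does not reach is not made up. A row lasts 1/8 s, in which the tool goes at most 62.5 mm and 10.7 degrees, less where a joint would pass 70% of its speed; a pose out of reach is approached as far as the arm can. A call is refused whole if a number of a shift passes 62.5 or a number of a turn 0.188, either way. A call with a gripper value outside its range is refused whole. The fingers move at their own pace and stop on an object; the grip force is fixed at half the most. Time passes only in rows, so rows that do not move let the fingers close. It gives the time, the measured TCP pose, the force, the opening and the grip force at its end, in the units of the state.
- monitor.sense(): the state, without advancing time (a new reading comes with each control period).
- cams.capture(name): name is "scene" or "top" or "wrist"; returns a dict with "color" (384x512x3 uint8, red, green, blue), "range_z" (384x512 float32, m along the optical axis (not along the pixel's ray), 0 where there is no reading), "vertical_fov" (degrees; the focal length in pixels is half the picture's height over the tangent of half this angle, whatever the lens; pixels are square), "cx", "cy" (the principal point, pixels), "extrinsics" (4x4, takes a point from camera to world coordinates). Camera axes: x right, y down, z forward; pixel columns grow to the right and rows downward; lengths in m; the calibration is good to about 2 mm. A picture is of the moment at which its call begins.
- ticket.finish_job(): hands the job in; it is judged then, once.
The state is a dict: "time_s": time; "joints": joint angles; "joint_velocities": joint speeds; "effort": joint torques, N m; "tcp_pos": TCP position; "ee_rot": TCP orientation; "wrist_force": force on the tool from outside, world axes, zero at the start; "moment": the same for the moment, N m; "gripper_width": opening from 0.0 (shut) to 1.0 (fully open); "gripper_force": force on a finger pad.
Only numpy, scipy, OpenCV 4.12 (cv2) and the standard library are available. Lean on these libraries where they do the work, as an engineer would, in place of code of your own. Each camera call takes 0.05 s, during which the arm holds its last target. There are 200 camera calls.

## Working session

There is one attempt and no reset: what is moved stays moved. The work goes in short steps, Python scripts to look and compute and a tool call to move; the robot and the scene stay as the last step left them, time stands still between calls to the robot, and variables do not carry over. Pictures are saved under pics/ and viewed, at most 10 in all, crops included, and the job is handed in when it is done.

Besides the shell and the picture viewer there is one more tool, called in YAML: its name, and indented under it one key for each argument. drive_tool: Moves the arm, as the interface text tells. Its arguments: {"type":"object","properties":{"moves":{"type":"array","items":{"type":"object","properties":{"delta_pos":{"type":"array","items":{"type":"number"}},"turn":{"type":"number"},"claw":{"type":"number"}}}}},"required":["moves"]}

```bash
mkdir -p pics
cat > h.py <<'E'
import numpy as np,cv2
from station import monitor,cams,ticket
def cap(n):
    c=cams.capture(n); h=c["color"].shape[0]
    c["f"]=h/2/np.tan(np.radians(c["vertical_fov"])/2); return c
def pts(c):
    z=c["range_z"]; v,u=np.indices(z.shape)
    p=np.stack([(u-c["cx"])*z/c["f"],(v-c["cy"])*z/c["f"],z],-1)
    E=np.array(c["extrinsics"]); return p@E[:3,:3].T+E[:3,3]
def plane(c,uv,h):
    uv=np.atleast_2d(uv).astype(float);E=np.array(c["extrinsics"])
    d=np.c_[(uv[:,0]-c["cx"])/c["f"],(uv[:,1]-c["cy"])/c["f"],np.ones(len(uv))]@E[:3,:3].T
    return E[:3,3]+d*((h-E[2,3])/d[:,2])[:,None]
def save(c,n): cv2.imwrite("pics/"+n,cv2.cvtColor(c["color"],cv2.COLOR_RGB2BGR))
E
python3 - <<'E'
from h import *
for n in("top","scene"):
    c=cap(n);save(c,n+"0.png");print(n,c["f"],c["cx"],c["cy"],np.round(c["extrinsics"],3).tolist())
s=monitor.sense();print(s["tcp_pos"],np.round(s["ee_rot"],3),s["time_s"])
E
```

```text
top 347.7922186967072 255.55860180318118 193.36529346139264 [[0.019, -0.989, 0.148, 0.456], [-0.999, -0.013, 0.037, 0.01], [-0.035, -0.148, -0.988, 0.741], [0.0, 0.0, 0.0, 1.0]]
scene 352.55200641214026 252.19914892486884 189.5523687336673 [[-0.059, 0.523, -0.85, 1.226], [0.998, 0.03, -0.051, 0.073], [-0.001, -0.852, -0.524, 0.481], [0.0, 0.0, 0.0, 1.0]]
[ 0.27039195 -0.56290637  0.22156306] [[-0.901 -0.433 -0.001]
 [-0.433  0.901  0.002]
 [ 0.     0.002 -1.   ]] 0.1
```

View pics/top0.png

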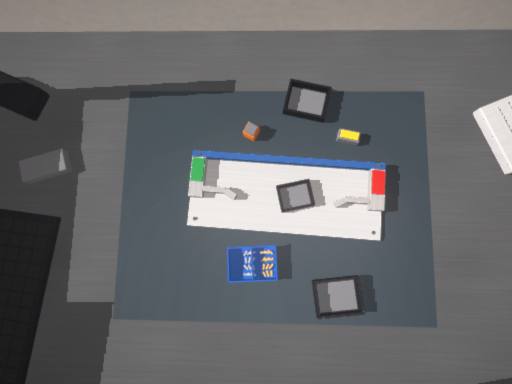

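View pics/scene0.png

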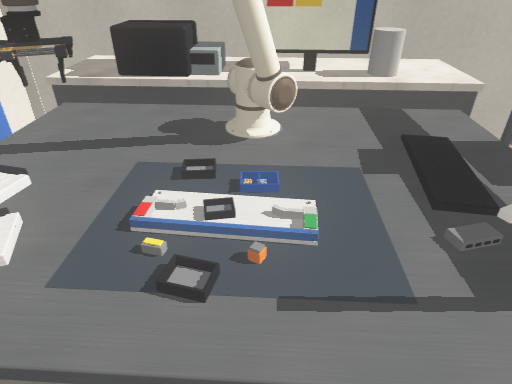

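The top view shows the jig with the blue rail at row ~160, green tag at (197,170) on the left (+y) and red at (378,183). The case is on the plate at (296,195), with larger decoy shells off the jig. Next I measure the poses.

```bash
cat >> h.py <<'E'
def measure(c,occ=None):
    hsv=cv2.cvtColor(c["color"],cv2.COLOR_RGB2HSV);P=pts(c)
    def big(m):
        n,l,s,ce=cv2.connectedComponentsWithStats(m.astype(np.uint8));i=1+np.argmax(s[1:,4]);return l==i
    H,S,V=hsv[...,0],hsv[...,1],hsv[...,2]
    R={}
    for k,m in dict(green=(H>45)&(H<80)&(S>150)&(V>70),red=((H<5)|(H>175))&(S>180)&(V>100)).items():
        m=big(m);v,u=np.nonzero(m);R[k]=plane(c,[u.mean(),v.mean()],.033)[0];R[k+"z"]=np.median(P[m][:,2])
    # jig frame: tag centres are at y=+-187
    g,r=R["green"][:2],R["red"][:2];s=1
    y=(g-r)/np.linalg.norm(g-r); y=y if y[1]>0 else -y
    x=np.array([y[1],-y[0]]);R["taglen"]=np.linalg.norm(g-r)
    b=big((H>100)&(H<125)&(S>150)&(V>60)&(np.abs((plane(c,np.indices(H.shape)[::-1].reshape(2,-1).T,.03)[:,:2]-(g+r)/2)@x).reshape(H.shape)<.08))
    v,u=np.nonzero(b);q=plane(c,np.c_[u,v],.03)[:,:2]
    yr=np.linalg.svd(q-q.mean(0),full_matrices=0)[2][0];yr*=np.sign(yr[1]);R["tag/rail ang"]=(np.arctan2(-y[0],y[1]),np.arctan2(-yr[0],yr[1]))
    y=yr;x=np.array([y[1],-y[0]]);R["railx-tagx"]=(q.mean(0)-(g+r)/2)@x
    d=(q-q.mean(0))@x;R["railspread"]=np.percentile(d,[2,98])
    mid=(g+r)/2;o=mid-x*((mid-q.mean(0))@x)-57e-3*x
    R["o"]=o;R["th"]=np.arctan2(-y[0],y[1]);R["x"]=x;R["y"]=y
    return R,b
def case(c,o,x,y,h=.03):
    V=c["color"].max(2);v,u=np.indices(V.shape)
    q=plane(c,np.c_[u.ravel(),v.ravel()],h)[:,:2]-o
    j=np.c_[q@x,q@y].reshape(V.shape+(2,))
    m=((V<75)&(j[...,0]>-.09)&(j[...,0]<.051)&(np.abs(j[...,1])<.172)).astype(np.uint8)
    cs=cv2.findContours(m,cv2.RETR_EXTERNAL,cv2.CHAIN_APPROX_NONE)[0];k=max(cs,key=cv2.contourArea)[:,0]
    qj=j[k[:,1],k[:,0]].astype(np.float32)*1000
    return cv2.minAreaRect(qj),m
E
python3 - <<'E'
from h import *
np.set_printoptions(precision=4,suppress=True)
c=cap("top");R,b=measure(c)
for k in R:print(k,R[k])
r,m=case(c,R["o"],R["x"],R["y"]);print(r)
im=cv2.cvtColor(c["color"],cv2.COLOR_RGB2BGR);im[b]=(255,255,0);im[m>0]=(255,0,255)
cv2.imwrite("pics/t1.png",cv2.resize(im[130:260,170:400],None,fx=3,fy=3,interpolation=0))
E
```

```text
green [0.6191 0.161  0.033 ]
greenz 0.03365578491076182
red [ 0.5893 -0.2138  0.033 ]
redz 0.03387169156705511
taglen 0.37594139680829414
tag/rail ang (np.float64(-0.07918423155310564), np.float64(-0.061825008378422766))
railx-tagx 0.031250734738492915
railspread [-0.006   0.0058]
o [ 0.5785 -0.0248]
th -0.061825008378422766
x [ 0.9981 -0.0618]
y [0.0618 0.9981]
((5.438910007476807, -16.19784927368164), (16.78824234008789, 63.91021728515625), 4.275733470916748)
```

View pics/t1.png

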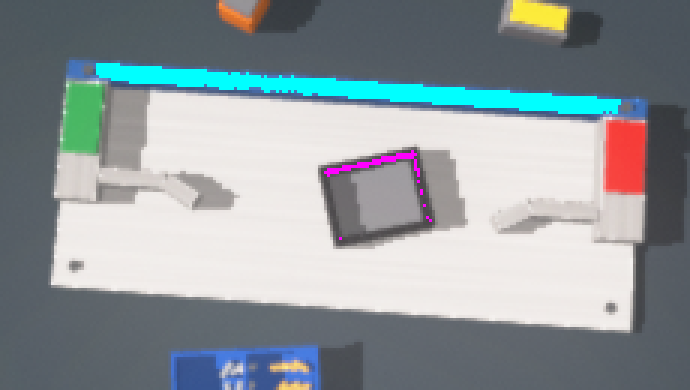

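The crop shows the rail mask stopping short at both ends, and the case mask catching only its far wall. I'll refine both using depth and looser thresholds.

```bash
cat > m2.py <<'E'
from h import *
np.set_printoptions(precision=4,suppress=True)
def loc(show=None):
    c=cap("top");R,_=measure(c);g,r=R["green"][:2],R["red"][:2]
    y=(g-r)/np.linalg.norm(g-r);x=np.array([y[1],-y[0]]);o=(g+r)/2-.022*x
    P=pts(c);J=np.stack([(P[...,:2]-o)@x,(P[...,:2]-o)@y,P[...,2]],-1)
    hsv=cv2.cvtColor(c["color"],cv2.COLOR_RGB2HSV)
    b=(hsv[...,0]>100)&(hsv[...,0]<125)&(hsv[...,1]>120)&(np.abs(J[...,2]-.03)<.006)&(np.abs(J[...,0]-.057)<.02)&(np.abs(J[...,1])<.19)
    q=J[b];print("rail z",np.median(q[:,2]),"x pct",np.percentile(q[:,0],[3,50,97]),"fit (slope,x0) ",np.polyfit(q[:,1],q[:,0],1))
    pl=(np.abs(J[...,0]+.06)<.025)&(np.abs(J[...,1])<.19);print("plate z",np.median(J[pl][:,2]))
    j=plane(c,np.indices(b.shape)[::-1].reshape(2,-1).T,.03)[:,:2]-o;j=np.c_[j@x,j@y].reshape(b.shape+(2,))
    V=c["color"].max(2)
    reg=(np.abs(j[...,0]+.02)<.068)&(np.abs(j[...,1])<.165)
    m=((V<115)&reg).astype(np.uint8)
    cs=cv2.findContours(m,cv2.RETR_EXTERNAL,cv2.CHAIN_APPROX_NONE)[0];k=max(cs,key=cv2.contourArea)[:,0]
    print("case",cv2.minAreaRect((j[k[:,1],k[:,0]]*1000).astype(np.float32)))
    t=reg&(np.abs(J[...,2]-.0305)<.004)&(hsv[...,1]<90)&(V<115)
    print("rim by depth",cv2.minAreaRect((J[t][:,:2]*1000).astype(np.float32)),t.sum())
    print("o",o,"x",x,"y",y)
    if show:
        im=cv2.cvtColor(c["color"],cv2.COLOR_RGB2BGR);im[b]=(255,255,0);cv2.drawContours(im,[k[:,None]],-1,(255,0,255),1)
        cv2.imwrite("pics/"+show,cv2.resize(im[130:260,170:400],None,fx=3,fy=3,interpolation=0))
    return o,x,y
if __name__=="__main__":
    import sys;o,x,y=loc(sys.argv[1] if len(sys.argv)>1 else None)
    s=monitor.sense();d=np.array(s["tcp_pos"][:2])-o;print("tcp jig mm",d@x*1e3,d@y*1e3,s["tcp_pos"],"F",s["wrist_force"],"t",s["time_s"],s["gripper_width"])
E
python3 m2.py t2.png
```

```text
rail z 0.030786099060274075 x pct [0.0455 0.053  0.0608] fit (slope,x0)  [-0.0151  0.0529]
plate z 0.01081696542560262
case ((-20.72266387939453, -22.4923095703125), (56.441226959228516, 70.21256256103516), 17.049102783203125)
rim by depth ((-20.26470947265625, -22.011184692382812), (55.41891860961914, 69.70355987548828), 16.99637794494629) 218
o [ 0.5819 -0.0245] x [ 0.9971 -0.0765] y [0.0765 0.9971]
tcp jig mm -269.380291746425 -560.7599469730144 [ 0.2705 -0.5631  0.2219] F [-0.072   0.0068  0.3129] t 0.2 1.0005316872810532
```

View pics/t2.png

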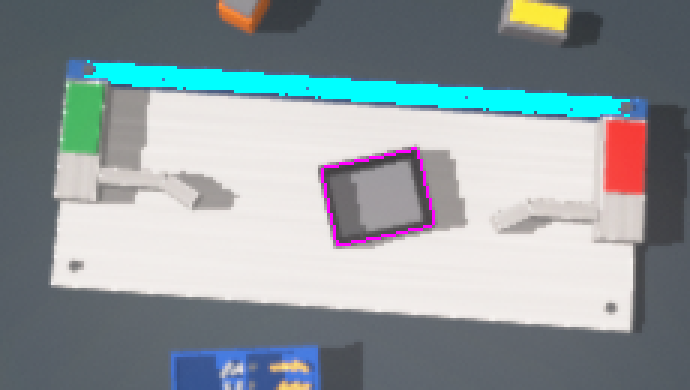

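The case rectangle measures 56x70 mm, so it is the right one. It sits about 17° off square, centred at world (0.560, -0.045). Next I turn the tool square to the rail and travel above it with the claw shut.

drive_tool:
  moves:
    - {"turn":0.17,"claw":0}
    - {"turn":0.17,"claw":0}
    - {"turn":0.17,"claw":0}
    - {"delta_pos":[-26,54,0],"claw":0}
    - {"delta_pos":[-26,54,0],"claw":0}
    - {"delta_pos":[-26,54,0],"claw":0}
    - {"delta_pos":[-26,54,0],"claw":0}
    - {"delta_pos":[-26,54,0],"claw":0}
    - {"delta_pos":[-26,54,0],"claw":0}
    - {"delta_pos":[-26,54,0],"claw":0}
    - {"delta_pos":[-26,54,0],"claw":0}

```text
invalid input
```

drive_tool:
  moves:
    - {"delta_pos":[0,0,0],"turn":0.17,"claw":0}
    - {"delta_pos":[0,0,0],"turn":0.17,"claw":0}
    - {"delta_pos":[0,0,0],"turn":0.17,"claw":0}
    - {"delta_pos":[-26,54,0],"turn":0,"claw":0}
    - {"delta_pos":[-26,54,0],"turn":0,"claw":0}
    - {"delta_pos":[-26,54,0],"turn":0,"claw":0}
    - {"delta_pos":[-26,54,0],"turn":0,"claw":0}
    - {"delta_pos":[-26,54,0],"turn":0,"claw":0}
    - {"delta_pos":[-26,54,0],"turn":0,"claw":0}
    - {"delta_pos":[-26,54,0],"turn":0,"claw":0}
    - {"delta_pos":[-26,54,0],"turn":0,"claw":0}

```text
time_s: 1.58
tcp_pos: [0.5057, -0.1432, 0.2227]
ee_rot: [[-0.998, 0.062, 0.0], [0.062, 0.998, -0.0], [-0.0, -0.0, -1.0]]
wrist_force: [1.0, -1.0, -0.2]
gripper_width: 0.006
gripper_force: 0.0
```

drive_tool:
  moves:
    - {"delta_pos":[-24,50,0],"turn":0,"claw":0}
    - {"delta_pos":[-24,50,40],"turn":0,"claw":0}
    - {"delta_pos":[0,0,40],"turn":0,"claw":0}
    - {"delta_pos":[0,0,0],"turn":0,"claw":0}

```text
time_s: 2.08
tcp_pos: [0.5545, -0.0522, 0.1428]
ee_rot: [[-0.998, 0.062, -0.008], [0.062, 0.998, -0.001], [0.008, -0.001, -1.0]]
wrist_force: [-0.5, -0.1, -0.1]
gripper_width: 0.002
gripper_force: 0.0
```

Run:
```python
from h import *
c=cap("wrist");save(c,"w1.png");s=monitor.sense();print(s["tcp_pos"],s["time_s"])
p=np.linalg.inv(c["extrinsics"])@np.r_[s["tcp_pos"][:2],.03,1];print("under tcp at rim height px",p[0]/p[2]*c["f"]+c["cx"],p[1]/p[2]*c["f"]+c["cy"])
```

```text
[ 0.55629347 -0.05263831  0.14533113] 2.125
under tcp at rim height px 254.37640030843303 191.7568659862375
```

View pics/w1.png

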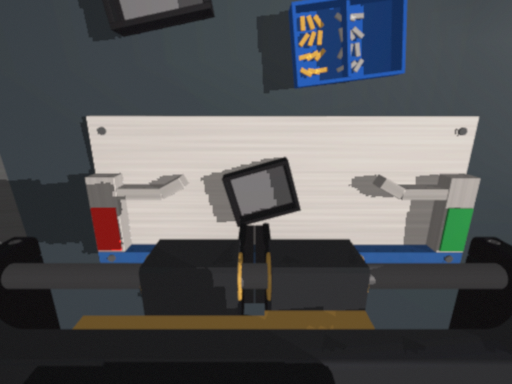

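The wrist view shows the jig square to the tool, with the rail level at row ~250. The case is centred at (261,190), about 7 px to +y of the point under the TCP at (254,192). I'll descend into the hollow.

drive_tool:
  moves:
    - {"delta_pos":[-2,7,40],"turn":0,"claw":0}
    - {"delta_pos":[0,0,40],"turn":0,"claw":0}
    - {"delta_pos":[0,0,20],"turn":0,"claw":0}
    - {"delta_pos":[0,0,0],"turn":0,"claw":0}
    - {"delta_pos":[0,0,0],"turn":0,"claw":0}

```text
time_s: 2.75
tcp_pos: [0.561, -0.0459, 0.0483]
ee_rot: [[-0.998, 0.062, 0.004], [0.062, 0.998, 0.0], [-0.004, 0.001, -1.0]]
wrist_force: [-0.2, -0.6, 0.2]
gripper_width: 0.002
gripper_force: 0.0
```

drive_tool:
  moves:
    - {"delta_pos":[0,0,15],"turn":0,"claw":0}
    - {"delta_pos":[0,0,8],"turn":0,"claw":0}
    - {"delta_pos":[0,0,0],"turn":0,"claw":0}
    - {"delta_pos":[0,0,0],"turn":0,"claw":0}

```text
time_s: 3.25
tcp_pos: [0.5594, -0.0456, 0.023]
ee_rot: [[-0.998, 0.062, -0.0], [0.062, 0.998, -0.0], [0.0, -0.0, -1.0]]
wrist_force: [-0.2, -0.1, -0.3]
gripper_width: 0.004
gripper_force: 0.0
```

drive_tool:
  moves:
    - {"delta_pos":[0,0,4],"turn":0,"claw":0}
    - {"delta_pos":[-4,0,0],"turn":0,"claw":0}
    - {"delta_pos":[-5,0,0],"turn":0,"claw":0}
    - {"delta_pos":[-5,0,0],"turn":0,"claw":0}
    - {"delta_pos":[-5,0,0],"turn":0,"claw":0}
    - {"delta_pos":[-5,0,0],"turn":0,"claw":0}
    - {"delta_pos":[-5,0,0],"turn":0,"claw":0}
    - {"delta_pos":[-5,0,0],"turn":0,"claw":0}

```text
time_s: 4.25
tcp_pos: [0.5935, -0.0477, 0.0189]
ee_rot: [[-0.998, 0.062, -0.0], [0.062, 0.998, -0.0], [0.0, -0.0, -1.0]]
wrist_force: [-1.4, 0.0, 1.1]
gripper_width: 0.004
gripper_force: 0.9
```

```bash
python3 m2.py t3.png
```

```text
Traceback (most recent call last):
  File "m2.py", line 25, in <module>
    import sys;o,x,y=loc(sys.argv[1] if len(sys.argv)>1 else None)
                     ~~~^^^^^^^^^^^^^^^^^^^^^^^^^^^^^^^^^^^^^^^^^^
  File "m2.py", line 4, in loc
    c=cap("top");R,_=measure(c);g,r=R["green"][:2],R["red"][:2]
                     ~~~~~~~^^^
  File "h.py", line 22, in measure
    m=big(m);v,u=np.nonzero(m);R[k]=plane(c,[u.mean(),v.mean()],.033)[0];R[k+"z"]=np.median(P[m][:,2])
  File "h.py", line 18, in big
    n,l,s,ce=cv2.connectedComponentsWithStats(m.astype(np.uint8));i=1+np.argmax(s[1:,4]);return l==i
                                                                      ~~~~~~~~~^^^^^^^^^
ValueError: attempt to get argmax of an empty sequence
```

drive_tool:
  moves:
    - {"delta_pos":[-4,0,0],"turn":0,"claw":0}
    - {"delta_pos":[-4,0,0],"turn":0,"claw":0}
    - {"delta_pos":[-4,0,0],"turn":0,"claw":0}
    - {"delta_pos":[-3,0,0],"turn":0,"claw":0}

```text
time_s: 4.8
tcp_pos: [0.6085, -0.0486, 0.019]
ee_rot: [[-0.998, 0.062, 0.0], [0.062, 0.998, 0.0], [-0.0, 0.0, -1.0]]
wrist_force: [-2.6, 0.3, 1.0]
gripper_width: 0.001
gripper_force: 0.9
```

drive_tool:
  moves:
    - {"delta_pos":[-2,0,0],"turn":0,"claw":0}
    - {"delta_pos":[-2,0,0],"turn":0,"claw":0}
    - {"delta_pos":[0,0,0],"turn":0,"claw":0}

```text
time_s: 5.18
tcp_pos: [0.6119, -0.0489, 0.0189]
ee_rot: [[-0.998, 0.062, -0.001], [0.062, 0.998, 0.0], [0.001, -0.0, -1.0]]
wrist_force: [-3.3, 0.8, 0.6]
gripper_width: 0.009
gripper_force: 1.4
```

drive_tool:
  moves:
    - {"delta_pos":[-2,0,0],"turn":0,"claw":0}
    - {"delta_pos":[-1,0,0],"turn":0,"claw":0}
    - {"delta_pos":[0,0,0],"turn":0,"claw":0}

```text
time_s: 5.55
tcp_pos: [0.612, -0.049, 0.0189]
ee_rot: [[-0.998, 0.063, -0.007], [0.063, 0.998, -0.0], [0.007, -0.001, -1.0]]
wrist_force: [-9.0, 2.6, 6.3]
gripper_width: 0.003
gripper_force: 4.6
```

Run:
```python
from h import *
c=cap("wrist");d=cap("scene")
a=cv2.resize(c["color"],(400,300));b=cv2.resize(d["color"][170:270,110:340],(400,300),interpolation=2)
cv2.imwrite("pics/w2.png",np.hstack([a,b])[...,::-1]);print(monitor.sense()["wrist_force"])
```

```text
[-9.74440633  2.12914489  6.70644457]
```

View pics/w2.png

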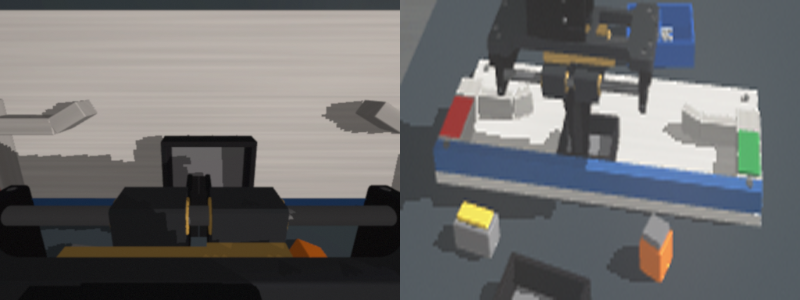

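The views show the case square, with its near edge level at row ~138, and flat on the rail. The finger stopped dead there and the force rose to 9 N. Now I drag along +y, keeping a light preload against the rail.

drive_tool:
  moves:
    - {"delta_pos":[0.5,6,0],"turn":0,"claw":0}
    - {"delta_pos":[0,8,0],"turn":0,"claw":0}
    - {"delta_pos":[0,8,0],"turn":0,"claw":0}
    - {"delta_pos":[0,6,0],"turn":0,"claw":0}
    - {"delta_pos":[0,6,0],"turn":0,"claw":0}

```text
time_s: 6.28
tcp_pos: [0.614, -0.0163, 0.0177]
ee_rot: [[-0.998, 0.063, -0.007], [0.063, 0.998, -0.002], [0.006, -0.002, -1.0]]
wrist_force: [-4.7, -3.8, 0.4]
gripper_width: 0.006
gripper_force: 4.1
```

drive_tool:
  moves:
    - {"delta_pos":[0,7,-1],"turn":0,"claw":0}
    - {"delta_pos":[0,7,0],"turn":0,"claw":0}
    - {"delta_pos":[0,7,0],"turn":0,"claw":0}
    - {"delta_pos":[0,7,0],"turn":0,"claw":0}
    - {"delta_pos":[0,0,0],"turn":0,"claw":0}

```text
time_s: 6.9
tcp_pos: [0.6158, 0.0127, 0.0183]
ee_rot: [[-0.998, 0.063, -0.006], [0.063, 0.998, -0.001], [0.006, -0.001, -1.0]]
wrist_force: [-5.2, 0.8, -2.1]
gripper_width: 0.005
gripper_force: 3.4
```

Run:
```python
from h import *
c=cap("wrist");d=cap("scene")
a=cv2.resize(c["color"],(400,300));b=cv2.resize(d["color"][170:270,110:340],(400,300),interpolation=2)
cv2.imwrite("pics/w3.png",np.hstack([a,b])[...,::-1]);s=monitor.sense();print(s["wrist_force"],s["tcp_pos"])
```

```text
[-5.41014481  0.65361336 -2.32117012] [0.61580296 0.01266908 0.0183413 ]
```

View pics/w3.png

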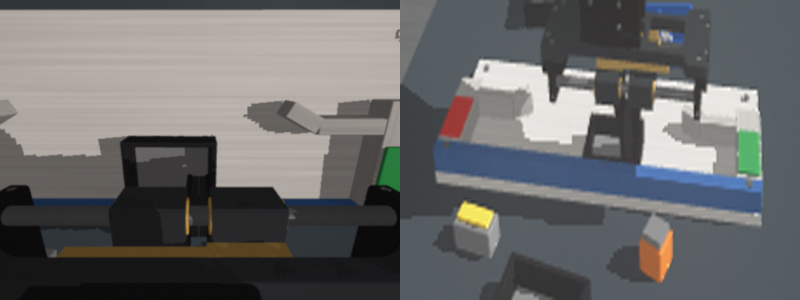

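The case moved along with the finger. It now spans cols 121–216, still flat on the rail, with the finger at its +y wall. Continuing.

drive_tool:
  moves:
    - {"delta_pos":[-0.3,8,0],"turn":0,"claw":0}
    - {"delta_pos":[0,8,0],"turn":0,"claw":0}
    - {"delta_pos":[0,8,0],"turn":0,"claw":0}
    - {"delta_pos":[0,8,0],"turn":0,"claw":0}
    - {"delta_pos":[0,8,0],"turn":0,"claw":0}
    - {"delta_pos":[0,8,0],"turn":0,"claw":0}

```text
time_s: 7.75
tcp_pos: [0.6187, 0.0595, 0.0183]
ee_rot: [[-0.998, 0.063, -0.007], [0.063, 0.998, -0.002], [0.007, -0.003, -1.0]]
wrist_force: [-5.0, -2.7, -1.8]
gripper_width: 0.005
gripper_force: 4.2
```

drive_tool:
  moves:
    - {"delta_pos":[0,8,0],"turn":0,"claw":0}
    - {"delta_pos":[0,8,0],"turn":0,"claw":0}
    - {"delta_pos":[0,8,0],"turn":0,"claw":0}
    - {"delta_pos":[0,8,0],"turn":0,"claw":0}
    - {"delta_pos":[0,8,0],"turn":0,"claw":0}

```text
time_s: 8.38
tcp_pos: [0.6212, 0.0993, 0.0182]
ee_rot: [[-0.998, 0.063, -0.007], [0.063, 0.998, -0.002], [0.007, -0.003, -1.0]]
wrist_force: [-5.8, -2.6, -1.1]
gripper_width: 0.008
gripper_force: 4.2
```

drive_tool:
  moves:
    - {"delta_pos":[0,6,0],"turn":0,"claw":0}
    - {"delta_pos":[0,6,0],"turn":0,"claw":0}
    - {"delta_pos":[0,6,0],"turn":0,"claw":0}
    - {"delta_pos":[0,5,0],"turn":0,"claw":0}
    - {"delta_pos":[0,4,0],"turn":0,"claw":0}

```text
time_s: 9.0
tcp_pos: [0.6229, 0.1261, 0.0182]
ee_rot: [[-0.998, 0.063, -0.007], [0.063, 0.998, -0.003], [0.007, -0.003, -1.0]]
wrist_force: [-5.2, -2.7, -2.0]
gripper_width: 0.005
gripper_force: 4.2
```

drive_tool:
  moves:
    - {"delta_pos":[0,3,0],"turn":0,"claw":0}
    - {"delta_pos":[0,2,0],"turn":0,"claw":0}
    - {"delta_pos":[0,0,0],"turn":0,"claw":0}

```text
time_s: 9.38
tcp_pos: [0.6232, 0.131, 0.0181]
ee_rot: [[-0.998, 0.063, -0.007], [0.063, 0.998, -0.003], [0.007, -0.003, -1.0]]
wrist_force: [-5.4, -3.3, -2.5]
gripper_width: 0.009
gripper_force: 4.1
```

drive_tool:
  moves:
    - {"delta_pos":[0,2,0],"turn":0,"claw":0}
    - {"delta_pos":[0,2,0],"turn":0,"claw":0}
    - {"delta_pos":[0,0,0],"turn":0,"claw":0}

```text
time_s: 9.75
tcp_pos: [0.6232, 0.1312, 0.0182]
ee_rot: [[-0.998, 0.064, -0.01], [0.064, 0.998, -0.008], [0.009, -0.008, -1.0]]
wrist_force: [-2.8, -13.4, -1.3]
gripper_width: 0.007
gripper_force: 8.1
```

drive_tool:
  moves:
    - {"delta_pos":[0,2,0],"turn":0,"claw":0}
    - {"delta_pos":[0,0,0],"turn":0,"claw":0}

```text
time_s: 10.0
tcp_pos: [0.6231, 0.1313, 0.0182]
ee_rot: [[-0.998, 0.064, -0.011], [0.064, 0.998, -0.01], [0.01, -0.011, -1.0]]
wrist_force: [-1.8, -19.2, -0.6]
gripper_width: 0.004
gripper_force: 10.7
```

The case is against the end stop: TCP y held at 0.131 while the force rose to 19 N. I'll press it to the rail once more, then back off diagonally and lift out.

drive_tool:
  moves:
    - {"delta_pos":[-2,0,0],"turn":0,"claw":0}
    - {"delta_pos":[-1,0,0],"turn":0,"claw":0}
    - {"delta_pos":[0,0,0],"turn":0,"claw":0}
    - {"delta_pos":[4,-4,0],"turn":0,"claw":0}
    - {"delta_pos":[6,-6,0],"turn":0,"claw":0}
    - {"delta_pos":[2,-4,0],"turn":0,"claw":0}
    - {"delta_pos":[0,0,0],"turn":0,"claw":0}
    - {"delta_pos":[0,0,0],"turn":0,"claw":0}

```text
time_s: 11.0
tcp_pos: [0.6175, 0.1258, 0.0204]
ee_rot: [[-0.998, 0.062, 0.002], [0.062, 0.998, 0.001], [-0.001, 0.001, -1.0]]
wrist_force: [-0.0, 0.5, 0.0]
gripper_width: 0.005
gripper_force: 0.0
```

drive_tool:
  moves:
    - {"delta_pos":[0,0,-15],"turn":0,"claw":0}
    - {"delta_pos":[0,0,-40],"turn":0,"claw":0}
    - {"delta_pos":[0,0,-60],"turn":0,"claw":0}
    - {"delta_pos":[0,-40,-60],"turn":0,"claw":0}
    - {"delta_pos":[30,-60,-20],"turn":0,"claw":0}
    - {"delta_pos":[30,-60,0],"turn":0,"claw":0}
    - {"delta_pos":[30,-60,0],"turn":0,"claw":0}
    - {"delta_pos":[30,-60,0],"turn":0,"claw":0}
    - {"delta_pos":[30,-60,0],"turn":0,"claw":0}
    - {"delta_pos":[30,-60,0],"turn":0,"claw":0}
    - {"delta_pos":[0,0,0],"turn":0,"claw":0}

```text
time_s: 12.38
tcp_pos: [0.4258, -0.2342, 0.2062]
ee_rot: [[-0.998, 0.068, 0.002], [0.068, 0.998, -0.001], [-0.002, -0.0, -1.0]]
wrist_force: [0.5, 1.4, 0.1]
gripper_width: 0.003
gripper_force: 0.0
```

```bash
sed -i 's/<.165)/<.171)/' m2.py; python3 m2.py t4.png
```

```text
rail z 0.03069527904683611 x pct [0.0404 0.0499 0.0596] fit (slope,x0)  [0.0313 0.05  ]
plate z 0.01073376415591032
case ((18.178442001342773, 123.78347778320312), (94.88459777832031, 59.128963470458984), 89.3189926147461)
rim by depth ((19.22015953063965, 137.11856079101562), (68.61239624023438, 55.56977081298828), 88.49928283691406) 206
o [ 0.5848 -0.027 ] x [ 0.9995 -0.0316] y [0.0316 0.9995]
tcp jig mm -151.14565805584422 -210.87460454163528 [ 0.4271 -0.233   0.2061] F [ 0.0718 -0.1763 -0.4208] t 12.425 0.0039777848131912034
```

View pics/t4.png

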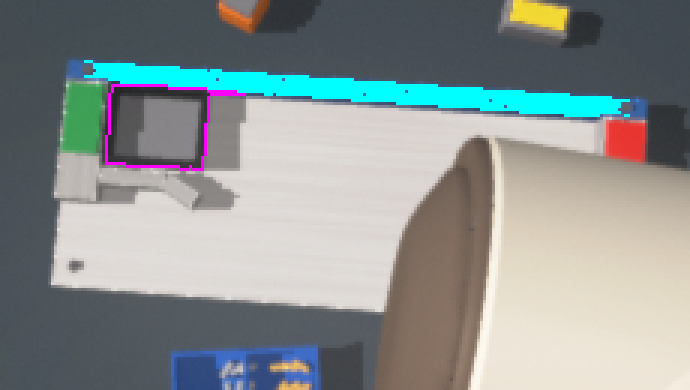

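The case sits in the green corner, with its outline at (106–208, 85–168). Red is occluded, so that frame is skewed. With the earlier frame, the case y is about 136 mm ±1. I'll check the end-stop gap close up with the wrist camera.

drive_tool:
  moves:
    - {"delta_pos":[-33,52,0],"turn":0,"claw":0}
    - {"delta_pos":[-33,52,0],"turn":0,"claw":0}
    - {"delta_pos":[-33,52,0],"turn":0,"claw":0}
    - {"delta_pos":[-33,52,0],"turn":0,"claw":0}
    - {"delta_pos":[-33,52,0],"turn":0,"claw":0}
    - {"delta_pos":[-33,52,0],"turn":0,"claw":0}
    - {"delta_pos":[-33,51,0],"turn":0,"claw":0}
    - {"delta_pos":[0,0,40],"turn":0,"claw":0}
    - {"delta_pos":[0,0,30],"turn":0,"claw":0}
    - {"delta_pos":[0,0,0],"turn":0,"claw":0}
    - {"delta_pos":[0,0,0],"turn":0,"claw":0}

```text
time_s: 13.8
tcp_pos: [0.6819, 0.1175, 0.1367]
ee_rot: [[-0.998, 0.061, 0.003], [0.061, 0.998, 0.0], [-0.003, 0.001, -1.0]]
wrist_force: [0.2, -0.4, -0.1]
gripper_width: 0.005
gripper_force: 0.0
```

Run:
```python
from h import *
c=cap("wrist");p=np.linalg.inv(c["extrinsics"])@np.r_[.6083,.1094,.03,1]
u,v=p[0]/p[2]*c["f"]+c["cx"],p[1]/p[2]*c["f"]+c["cy"];print(u,v,"px/mm",c["f"]/p[2]/1000)
u,v=int(max(u,95)),int(max(v,70));im=c["color"][v-70:v+70,max(u-95,0):u+95]
cv2.imwrite("pics/w4.png",cv2.resize(im,None,fx=4,fy=4,interpolation=0)[...,::-1]);print(im.shape,v-70,u-95,monitor.sense()["tcp_pos"])
```

```text
241.01800138686087 115.78939679355614 px/mm 1.0731889423404806
(140, 190, 3) 45 146 [0.68204009 0.11738144 0.13720266]
```

View pics/w4.png

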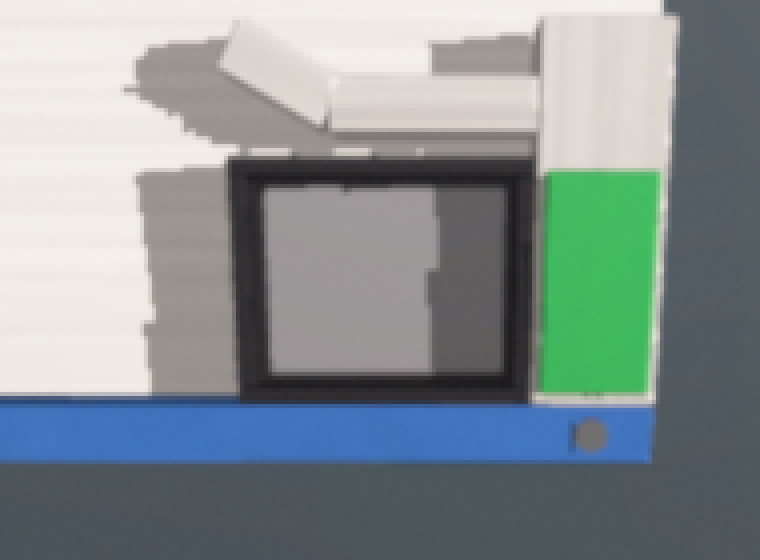

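The close-up shows the case flush on the rail (row ~400) and within about 1 mm of the stop (col ~533), and square. I'm handing in.

```bash
python3 -c "
from station import ticket
print(ticket.finish_job())"
```

```text
the job is handed in; nothing more can be done
None
```

I pushed the case flat against the rail in mid-jig and slid it along into the green-tagged nest. The last close-up shows it square, against the rail and about 1 mm from the end stop, with the hand clear; I handed the job in at about 14 s, and no verdict came back.

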